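Set out the flute rest between spindle and end stop and zero the pass counter

TASK

Set the sanding station up for the next flute: take the rubber drum out of the working gap and stand it upright in front of the glass jar (straight out from the jar towards the robot's edge of the counter, not touching, about a finger's width or 25 mm between them), and slide the grooved walnut flute rest along the counter, without lifting or tipping it, into the gap so that it stands midway between the spindle nose and the end stop with its groove in line under the spindle. Also turn the pass counter's knob back anticlockwise to its zero stop, and leave the jar, tin, bore gauge and brush where they are.

Things in the scene. Friction and masses are not known exactly. Their poses are not given: they have to be found in the camera images.
- motor: Cream bore-sanding motor, bolted down. Origin: on the counter under the tip of its steel spindle nose; y is the level spindle axis, pointing from the tip into the motor (the working gap lies to -y). Axis 70 mm above the counter. Along y: conical nose (44 mm diameter at the tip, then 64) from 0 to 62 mm, round housing (116 mm diameter, top 128 mm high) from 62 to 292 mm.
- end_stop: Steel end stop, bolted down, facing the spindle nose across the working gap of 205 to 225 mm. Origin: on the counter under the middle of its padded face, on the spindle line; axes parallel to the motor's, y points from the face towards the motor. It is 70 mm wide along x, reaches 50 mm from the face along -y and is 90 mm high.
- block: Loose walnut flute rest, 90 mm wide (x) by 150 mm long (y) by 50 mm high, with a shallow groove 10 mm deep along y in the top (two rims 20 mm wide at the outer edges); 0.3 to 0.6 kg, alike end for end. Origin: centre of its underside. Too wide for a gripper that opens 85 mm; it slides on the counter when its upright sides are pushed.
- drum: Loose grey rubber sanding drum, an upright cylinder 60 mm in diameter and 80 mm high, about 0.2 kg; starts standing in the working gap. Origin: centre of its underside.
- jar: Clear glass jar with a steel cap, 80 mm in diameter, 110 mm high. Origin: centre of its underside. Its axes are parallel to the world's: -x points straight to the robot's edge of the counter. To be left in place.
- tin: Plain aluminium tin, 68 mm in diameter, 95 mm high; origin: centre of its underside. The jar and the tin may stand in either of two places. To be left in place.
- gauge: Aluminium bore gauge lying along its y axis beyond the working gap, about 175 mm long, 24 mm wide, 22 mm high. Origin: under its middle. To be left in place.
- brush: Bench brush, 170 mm long, lying along its x axis near the robot. To be left in place.
- counter: Grey pass counter box, fixed to the counter, 90 mm (x) by 100 mm (y) by 40 mm high, with the reset knob on its top: a round base with a straight aluminium grip bar 57 mm long, 14 mm wide and 32 mm high, its top 84 mm above the counter. Origin: centre of its underside.
- reset_knob_grip (a point): Point on the upright axis of the reset knob at the height to grip its bar. The point turns with the knob: its x axis lies along the grip bar.
- reset_knob (a joint): Reset knob angle in rad: 0 is the zero stop, and it grows clockwise seen from above, up to 2.9, so it is zeroed by turning anticlockwise. At 0 its bar lies along the counter box's x axis. A little friction holds it where it is left.
Things that resemble listed ones, but are neither listed nor needed, are in the scene too. Leave any purple look-alike of the drum alone. What is shaped like the end_stop but yellow is not meant.

How it is judged (in metres and radians):
At the end, for the whole second after the job is handed in: Rest flat in the gap, within 9 mm of the spindle line and 0.1 rad of parallel, at least 18 mm clear at each end; drum upright 5 to 45 mm clear of the jar towards the robot's edge, at most 25 mm to either side of it; reset knob under 0.07 rad; rest and drum still (x of block in the frame of motor between -0.009 and 0.009 m and y of block in the frame of motor below -0.093 m and y of block in the frame of end_stop above 0.093 m and angle between the y axis of block and the y axis of motor, either way round below 0.1 rad and height (world z) of each of block, drum below 0.006 m and angle between block's own z axis and vertical below 0.05 rad and x of drum in the frame of jar between -0.115 and -0.075 m and y of drum in the frame of jar between -0.025 and 0.025 m and angle between drum's own z axis and vertical below 0.08 rad and value of joint reset_knob below 0.07 rad and linear speed of each of block, drum below 0.01 m/s); the robot touches nothing.
It fails at once if the walnut flute rest is lifted or tipped off the counter (height (world z) of block above 0.012 m or angle between block's own z axis and vertical above 0.15 rad).
It fails at once if the glass jar is moved by more than 12 mm (distance of jar from where it was at the start of the episode above 0.012 m).
It fails at once if the tin is moved by more than 12 mm (distance of tin from where it was at the start of the episode above 0.012 m).
It fails at once if the bore gauge is moved by more than 12 mm (distance of gauge from where it was at the start of the episode above 0.012 m).
It fails at once if the brush is moved by more than 12 mm (distance of brush from where it was at the start of the episode above 0.012 m).
It also fails if it takes over 72 s, if anything falls off the work surface, if the arm or the gripper's body presses on something with over 40 N, if the wrist force passes 120 N, or if a joint passes its speed limit or range.

ROBOT

A 6-joint arm with a two-finger parallel gripper is mounted at the origin on the work surface. World frame = base frame: x ahead of the robot, y to its left, z up, the work surface at z = 0. Lengths are in m, angles in degrees, forces in N, time in s.
With the tool pointing down it reaches from about 0.3 to 0.75 m from the base axis. Payload 8.5 kg.
Tool frame: the origin (TCP) lies midway between the tips of the shut fingers; the grasp point (between the pads) lies grasp_offset behind it (grasp_offset is the distance from the TCP to the grasp point, in m); z points along the fingers, y is the line along which they close (so a half turn about z gives the same grasp; the last joint's range is limited). The gripper opens to 85 mm and grips with 20 to 120 N. Pads are 22 mm wide; open, the fingers measure 114 mm over their backs; the gripper's body (76 mm by 85 mm) begins 54 mm behind the grasp point. The pads swing forward as they close: fully open they stand 13 mm farther back than shut.
Start: joints at [-78.57, 21.807, 74.336, -0, 83.858, -12.336], TCP at [0.222, -0.503, 0.231] pointing down, gripper open.
Joint ranges: [-178.18, 178.18], [-50.72, 133.34], [12.68, 142.11], [-81.47, 261.47], [9.98, 163.14], [-165.26, 165.26]. Speed limits (degrees/s): [136.94, 136.94, 180, 180, 180, 180].

INTERFACE

Orientations are given as a 3x3 rotation matrix whose columns are the frame's x, y, z axes.
In Python, from rig import observe, get_image, camera_params, close_job, grasp_offset gives the robot as it stands.
- The arm moves only by the shell command python3 -m handwheel 'ROWS' [OPENING] [FORCE]. ROWS is JSON, a list of rows, each a list of 2 entries, a list of its own where there are three numbers: the shift along the tool's x, y, z as a fraction of full scale, then the turn, a rotation vector about the tool's x, y, z as a fraction of full scale. In form: [[[dx, dy, dz], [ax, ay, az]], ...]. A call has 1 to 10 rows; each row is the pose to reach, as a shift and turn from the pose commanded when the call began, along the tool's axes at that moment, turning the shorter way round; what a row does not reach only later rows make up. Full scale, the value 1, is 0.5 m for a shift and pi rad for a turn. A row lasts 1/10 s, in which the tool goes at most 50 mm and 8.59 degrees, less where a joint would pass 70% of its speed; a pose out of reach is approached as far as the arm can. A call with a number of a shift or a turn outside -1 to 1 is refused whole. A call with a gripper value outside its range is refused whole. OPENING is the opening, from 0 (shut) to 1 (fully open), set as the call begins (- or left out, the last holds). The fingers move at their own pace and stop on an object; FORCE is the grip in N (left out, the last holds). Time passes only in rows, so rows that repeat a pose let the fingers close. It gives the time, the measured TCP pose, the force, the opening and the grip force at its end, in the units of the state.
- observe(): the state, without advancing time (a new reading comes with each control period).
- get_image(name): name is "side" or "top" or "wrist"; returns (picture, depth): 400x640x3 uint8, red, green, blue; 400x640 float32, m along the optical axis (not along the pixel's ray), 0 where there is no reading.
- camera_params(name): a dict with "K" (3x3 intrinsics, pixels), "R" (3x3) and "t" (3): a world point X has camera coordinates R X + t. Camera axes: x right, y down, z forward; pixel columns grow to the right and rows downward; lengths in m; the calibration is good to about 2 mm. A picture is of the moment at which its call begins: read the wrist's pose just before it. camera_params takes no time and is no camera call; for the wrist camera it gives the pose at the moment of the call.
- close_job(): hands the job in; it is judged then, once.
The state is a dict: "time_s": time; "q": joint angles; "qvel": joint speeds; "joint_efforts": joint torques, N m; "position": TCP position; "tool_rot": TCP orientation; "ft_force": force on the tool from outside, world axes, zero at the start; "wrist_torque": the same for the moment, N m; "grip_width": finger opening in m; "gripper_force": force on a finger pad.
Only numpy, scipy, OpenCV 4.12 (cv2) and the standard library are available. Lean on these libraries where they do the work, as an engineer would, in place of code of your own. Each camera call takes 0.05 s, during which the arm holds its last target. There are 200 camera calls.

## Working session

There is one attempt and no reset: what is moved stays moved. The work goes in short steps, Python scripts to look and compute and a shell command to move; the robot and the scene stay as the last step left them, time stands still between calls to the robot, and variables do not carry over. Pictures are saved under pics/ and viewed, at most 10 in all, crops included, and the job is handed in when it is done.

```bash
ls; mkdir -p pics; python3 - <<'E'
from rig import *
import cv2,numpy as np
for n in ("top","side"):
    im,d=get_image(n); cv2.imwrite(f"pics/{n}0.png",im[:,:,::-1]); np.savez(f"pics/{n}0.npz",im=im,d=d,**camera_params(n))
    p=camera_params(n); print(n,p["K"].round(1).tolist(),p["R"].round(3).tolist(),p["t"].round(3).tolist(),(d==0).mean())
s=observe();print(s["position"],s["tool_rot"],grasp_offset,s["time_s"],s["grip_width"])
E
```

```text
pics
top [[477.1, 0.0, 329.0], [0.0, 477.1, 199.5], [0.0, 0.0, 1.0]] [[-0.025, -1.0, 0.009], [-0.994, 0.024, -0.109], [0.109, -0.012, -0.994]] [0.002, 0.578, 1.21] 0.00402734375
side [[403.2, 0.0, 317.7], [0.0, 403.2, 196.5], [0.0, 0.0, 1.0]] [[-0.977, -0.214, -0.014], [-0.117, 0.585, -0.802], [0.18, -0.782, -0.597]] [0.562, 0.131, 1.066] 0.00392578125
[ 0.22158265 -0.50309004  0.23077961] [[ 9.15215408e-01  4.02964863e-01 -2.76018185e-04]
 [ 4.02964861e-01 -9.15214496e-01  1.32215020e-03]
 [ 2.80164232e-04 -1.32127787e-03 -9.99999088e-01]] 0.0187 0.1 0.08531498038964343
```

View pics/top0.png

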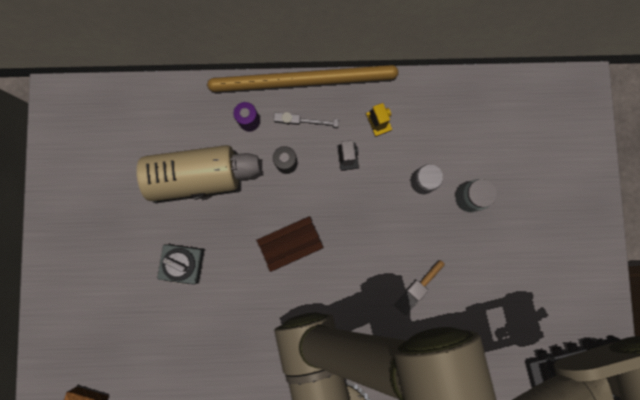

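View pics/side0.png

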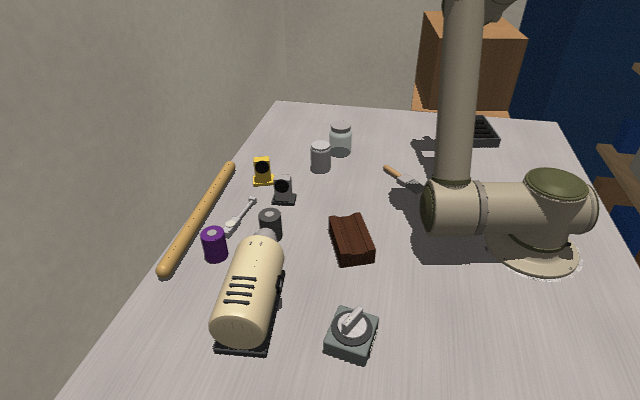

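The top view shows the motor (145–262,175), drum (285,158), end stop (348,155), walnut rest (290,244), counter with knob (180,264), tin (428,178) and brush (425,285). The side view shows the glass jar beyond the tin, so in the top view the jar is at (480,193). Next I'll measure them from depth.

```bash
cat > h.py <<'E'
import numpy as np,cv2
def cloud(f):
    z=np.load(f); K,R,t,d=z["K"],z["R"],z["t"],z["d"]
    v,u=np.mgrid[0:400,0:640]
    c=np.stack([(u-K[0,2])/K[0,0]*d,(v-K[1,2])/K[1,1]*d,d],-1)
    return (c-t)@R, z["im"],d
def rect(P):
    (c,s,a)=cv2.minAreaRect((P[:,:2]*1000).astype(np.float32)); return np.round(c,1),np.round(s,1),round(a,1)
E
python3 - <<'E'
from h import *
W,im,d=cloud("pics/top0.npz")
def roi(u0,u1,v0,v1,lo,hi):
    P=W[v0:v1,u0:u1].reshape(-1,3); return P[(P[:,2]>lo)&(P[:,2]<hi)]
print("table z",np.median(W[200:230,350:400,2]))
def circ(n,*a):
    P=roi(*a); c,r=cv2.minEnclosingCircle((P[:,:2]*1000).astype(np.float32)); print(n,len(P),np.round(c,1),round(r,1),np.percentile(P[:,2],[5,50,95]).round(4), P[:,:2].mean(0).round(4))
circ("drum",268,300,142,178,.074,.09)
circ("tin",410,447,155,195,.088,.11)
circ("jar",455,500,170,215,.1,.125)
circ("purple",230,262,98,132,.07,.09)
for n,a in dict(block=(250,330,210,275,.03,.06),stop=(335,362,137,172,.08,.1),stoplow=(335,362,137,172,.01,.1),housing=(130,240,140,205,.05,.14),box=(150,210,235,290,.032,.046),bar=(150,210,235,290,.074,.1),gauge=(268,345,105,130,.008,.03),brush=(400,450,255,305,.008,.05),yel=(365,395,100,137,.02,.12)).items():
    P=roi(*a); print(n,len(P),rect(P),np.percentile(P[:,2],[5,50,95]).round(4))
# spindle axis: housing ridge
P=roi(130,236,140,205,.04,.14); 
from scipy.optimize import least_squares
def f(p): # x = a + b*y, axis height .07 radius .058
    n=np.hypot(1,p[1]); return np.hypot((P[:,0]-p[0]-p[1]*P[:,1])/n,P[:,2]-p[2])-.058
P=P[(P[:,2]>.09)]
r=least_squares(f,[.55,0,.07],loss="soft_l1",f_scale=.002); print("axis",r.x,np.abs(r.fun).mean())
N=roi(236,266,140,185,.04,.14); 
a,b,_=r.x; dv=np.array([b,1])/np.hypot(b,1); s=(N[:,:2]-[a,0])@dv; print("nose s min",np.sort(s)[:15].round(4)); i=s.argmin(); print((np.array([a,0])+s.min()*dv).round(4))
S=roi(335,362,137,172,.02,.1); s=(S[:,:2]-[a,0])@dv; l=(S[:,:2]-[a,0])@np.array([dv[1],-dv[0]]); print("stop s",np.percentile(s,[0,5,50,95,100]).round(4),np.percentile(l,[0,5,50,95,100]).round(4))
print("dv",dv,np.degrees(np.arctan2(-dv[0],dv[1])))
I=im[85:305,130:500,::-1]; cv2.imwrite("pics/crop1.png",cv2.resize(I,(800,476),interpolation=cv2.INTER_CUBIC))
E
```

```text
table z -0.0019203348405682486
drum 412 [682.8  98.9] 29.5 [0.075 0.078 0.082] [0.6824 0.0989]
tin 472 [ 623.1 -265.7] 31.5 [0.0895 0.0931 0.0966] [ 0.6229 -0.2654]
jar 635 [ 578.  -386.9] 35.6 [0.1037 0.108  0.1116] [ 0.5774 -0.3875]
purple 430 [801.  198.1] 30.3 [0.0737 0.0779 0.0815] [0.8    0.1975]
block 2079 (array([466.3,  90.9]), array([ 90.2, 150.3]), 22.8) [0.0374 0.044  0.0507]
stop 287 (array([696., -64.]), array([51. , 45.7]), 6.0) [0.0818 0.0878 0.0914]
stoplow 442 (array([694.8, -66. ]), array([68. , 49.4]), 6.4) [0.0116 0.0856 0.0909]
housing 4575 (array([645.3, 329.5]), array([125.3, 246. ]), 6.5) [0.081  0.1171 0.1279]
box 864 (array([421.5, 373.8]), array([101.8,  89.5]), 80.7) [0.0339 0.0394 0.0453]
bar 141 (array([421.6, 373.3]), array([55.9, 14.3]), 63.5) [0.0772 0.0818 0.0851]
gauge 423 (array([797.2,  43.9]), array([173.1,  26.7]), 83.4) [0.0103 0.0188 0.0251]
brush 645 (array([ 353.8, -249.8]), array([ 42.4, 156.5]), 47.6) [0.0106 0.0161 0.021 ]
yel 409 (array([ 789.6, -151.2]), array([50.4, 47.6]), 19.5) [0.0392 0.0861 0.091 ]
axis [ 0.68874658 -0.11312444  0.06774163] 0.0021108083096719166
nose s min [0.1648 0.1649 0.165  0.1651 0.1652 0.1652 0.1652 0.1653 0.1653 0.1653
 0.1654 0.1654 0.1655 0.1655 0.1655]
[0.6702 0.1638]
stop s [-0.0888 -0.0832 -0.0617 -0.0424 -0.0415] [-0.0256 -0.0251 -0.005   0.0203  0.0256]
dv [-0.11240748  0.9936622 ] 6.4541148744767
```

View pics/crop1.png

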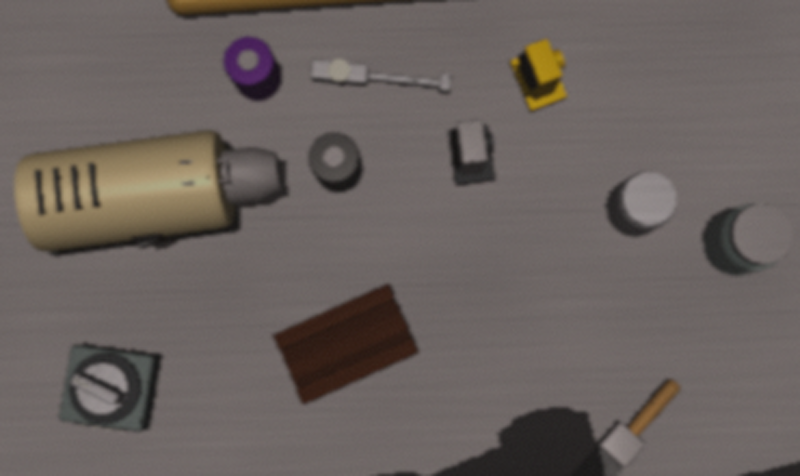

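The crop confirms the layout: groove runs along the rest's length, and the knob bar runs upper-left to lower-right, about 107° clockwise of zero. Drum first, with a helper that converts world waypoints into rows.

```bash
cat >> h.py <<'E'
from scipy.spatial.transform import Rotation as Ro
def rows(*wps, start=None):
    """wps: (x,y,z,phi deg of tool x axis); prints rows relative to present pose"""
    from rig import observe
    s=observe(); p=np.array(s["position"]); R=np.array(s["tool_rot"])
    if start: p=np.array(start[:3]); R=Rt(start[3])
    for w in wps:
        d=R.T@(np.array(w[:3])-p)/.5; a=Ro.from_matrix(R.T@Rt(w[3])).as_rotvec()/np.pi
        print([d.round(3).tolist(),a.round(3).tolist()], "BAD" if abs(d).max()>1 else "")
def Rt(phi):
    c,s=np.cos(np.radians(phi)),np.sin(np.radians(phi)); return np.array([[c,s,0],[s,-c,0],[0,0,-1.]])
E
python3 -c "
from h import *
rows((.45,-.2,.22,60)); print()
rows((.682,.099,.2,96.45),(.682,.099,.032,96.45),start=(.45,-.2,.22,60))"
```

```text
[[0.662, -0.371, 0.022], [-0.0, -0.0, -0.201]] 

[[0.75, 0.103, 0.04], [0.0, 0.0, -0.203]] 
[[0.75, 0.103, 0.376], [0.0, 0.0, -0.203]]
```

```bash
r='[[0.662,-0.371,0.022],[0,0,-0.201]]' ; python3 -m handwheel '[[[0.662,-0.371,0.022],[0,0,-0.201]],[[0.662,-0.371,0.022],[0,0,-0.201]],[[0.662,-0.371,0.022],[0,0,-0.201]],[[0.662,-0.371,0.022],[0,0,-0.201]],[[0.662,-0.371,0.022],[0,0,-0.201]],[[0.662,-0.371,0.022],[0,0,-0.201]],[[0.662,-0.371,0.022],[0,0,-0.201]],[[0.662,-0.371,0.022],[0,0,-0.201]],[[0.662,-0.371,0.022],[0,0,-0.201]],[[0.662,-0.371,0.022],[0,0,-0.201]]]' 1 40
python3 -c "
from h import *
rows((.682,.099,.2,96.45))"
```

```text
time_s: 1.1
position: [0.4498, -0.1998, 0.2201]
tool_rot: [[0.5, 0.866, -0.001], [0.866, -0.5, 0.0], [-0.0, -0.001, -1.0]]
ft_force: [-0.7, -0.0, -0.6]
grip_width: 0.0853
gripper_force: 0.0
[[0.75, 0.104, 0.04], [-0.0, -0.0, -0.202]]
```

```bash
python3 -m handwheel '[[[0.75,0.104,0.04],[0,0,-0.202]],[[0.75,0.104,0.04],[0,0,-0.202]],[[0.75,0.104,0.04],[0,0,-0.202]],[[0.75,0.104,0.04],[0,0,-0.202]],[[0.75,0.104,0.04],[0,0,-0.202]],[[0.75,0.104,0.04],[0,0,-0.202]],[[0.75,0.104,0.04],[0,0,-0.202]],[[0.75,0.104,0.04],[0,0,-0.202]],[[0.75,0.104,0.04],[0,0,-0.202]],[[0.75,0.104,0.04],[0,0,-0.202]]]'
python3 - <<'E'
from h import *
from rig import *
p=camera_params("wrist"); im,d=get_image("wrist"); np.savez("pics/w1.npz",im=im,d=d,**p)
cv2.imwrite("pics/w1.png",im[:,:,::-1])
W,_,_=cloud("pics/w1.npz"); P=W.reshape(-1,3); ok=(d.ravel()>.05)&(np.hypot(P[:,0]-.682,P[:,1]-.099)<.05)&(P[:,2]>.07)&(P[:,2]<.09); P=P[ok]
print(len(P),cv2.minEnclosingCircle((P[:,:2]*1000).astype(np.float32)),np.median(P[:,2]))
rows((.682,.099,.032,96.45))
E
```

```text
time_s: 2.1
position: [0.6827, 0.097, 0.1996]
tool_rot: [[-0.109, 0.994, -0.001], [0.994, 0.109, -0.0], [-0.0, -0.001, -1.0]]
ft_force: [0.1, -0.5, 0.9]
grip_width: 0.0852
gripper_force: 0.0
3945 ((683.2844848632812, 100.3978500366211), 30.107160568237305) 0.079523166959248
[[0.005, -0.0, 0.336], [-0.0, 0.0, -0.001]]
```

View pics/w1.png

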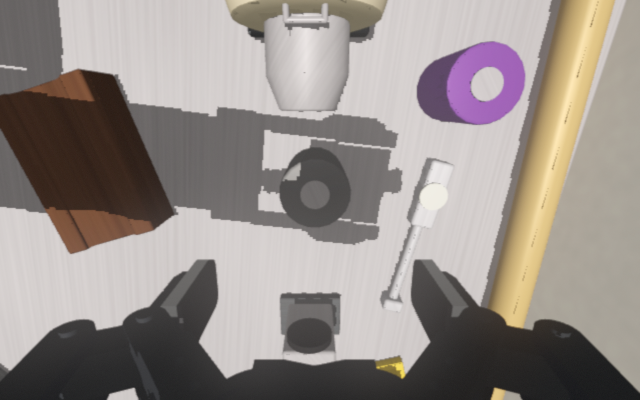

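The wrist view shows the drum (315,190) between the nose (307,60) and end stop (310,325), with clear finger room on both sides. Descend, grip and lift.

```bash
python3 -m handwheel '[[[0.005,0.001,0.1],[0,0,0]],[[0.005,0.001,0.2],[0,0,0]],[[0.005,0.001,0.29],[0,0,0]],[[0.005,0.001,0.336],[0,0,0]],[[0.005,0.001,0.336],[0,0,0]]]' 1
python3 -m handwheel '[[[0,0,0],[0,0,0]],[[0,0,0],[0,0,0]],[[0,0,0],[0,0,0]],[[0,0,0],[0,0,0]],[[0,0,0],[0,0,0]],[[0,0,0],[0,0,0]],[[0,0,0],[0,0,0]],[[0,0,0],[0,0,0]]]' 0 40
python3 -m handwheel '[[[0,0,-0.05],[0,0,0]],[[0,0,-0.15],[0,0,0]],[[0,0,-0.25],[0,0,0]],[[0,0,-0.32],[0,0,0]],[[0,0,-0.32],[0,0,0]]]'
python3 - <<'E'
from h import *
rows((.6,-.08,.19,50)); print()
rows((.482,-.387,.19,0),(.482,-.387,.034,0),start=(.6,-.08,.19,50))
# refine gap with wrist depth
W,im,d=cloud("pics/w1.npz"); P=W.reshape(-1,3)
a,b=.68875,-.11312; dv=np.array([b,1])/np.hypot(b,1); mx=np.array([dv[1],-dv[0]])
s=(P[:,:2]-[a,0])@dv; l=(P[:,:2]-[a,0])@mx; ok=d.ravel()>.05; z=P[:,2]
m=ok&(abs(l)<.012)&(s>.14)&(s<.2)&(z>.05); print("nose",np.percentile(s[m],[0,1,5]))
m=ok&(abs(l)<.05)&(s<-.02)&(s>-.12)&(z>.05)&(z<.1); print("stop s",np.percentile(s[m],[95,99,100]),"l",np.percentile(l[m],[1,50,99]))
m=ok&(abs(l)<.05)&(s>.175)&(s<.2)&(z>.05)&(z<.11); print("nose l",np.percentile(l[m],[1,50,99]))
E
```

```text
time_s: 2.65
position: [0.6808, 0.099, 0.0292]
tool_rot: [[-0.108, 0.994, -0.007], [0.994, 0.108, -0.0], [0.001, -0.007, -1.0]]
ft_force: [-0.0, -0.0, 0.3]
grip_width: 0.0854
gripper_force: 0.0
time_s: 3.45
position: [0.684, 0.1003, 0.0352]
tool_rot: [[-0.11, 0.994, 0.004], [0.994, 0.11, -0.001], [-0.001, 0.004, -1.0]]
ft_force: [-0.7, -2.2, 7.9]
grip_width: 0.0588
gripper_force: 43.9
time_s: 3.95
position: [0.6846, 0.1009, 0.1999]
tool_rot: [[-0.11, 0.994, 0.013], [0.994, 0.11, -0.0], [-0.002, 0.012, -1.0]]
ft_force: [-0.1, 0.4, -2.0]
grip_width: 0.0592
gripper_force: 44.3
[[-0.341, -0.208, 0.018], [0.004, -0.001, 0.257]] 

[[-0.622, 0.214, 0.0], [0.0, 0.0, 0.278]] 
[[-0.622, 0.214, 0.312], [0.0, 0.0, 0.278]] 
nose [0.16693795 0.16703646 0.16846969]
stop s [-0.03972429 -0.03937757 -0.0387315 ] l [-0.02457942  0.00035332  0.02368147]
nose l [-0.02890682  0.00054415  0.02955538]
```

```bash
python3 -m handwheel '[[[-0.08,-0.05,0.018],[0,0,0.04]],[[-0.17,-0.1,0.018],[0,0,0.08]],[[-0.26,-0.15,0.018],[0,0,0.128]],[[-0.341,-0.208,0.018],[0,0,0.17]],[[-0.341,-0.208,0.018],[0,0,0.215]],[[-0.341,-0.208,0.018],[0.004,0,0.257]],[[-0.341,-0.208,0.018],[0.004,0,0.257]],[[-0.341,-0.208,0.018],[0.004,0,0.257]]]'
python3 - <<'E'
from h import *
rows((.482,-.387,.19,0))
E
```

```text
time_s: 4.75
position: [0.598, -0.0798, 0.183]
tool_rot: [[0.639, 0.769, -0.012], [0.769, -0.639, 0.004], [-0.005, -0.012, -1.0]]
ft_force: [-0.3, -0.4, -1.6]
grip_width: 0.0592
gripper_force: 44.5
[[-0.621, 0.214, -0.013], [-0.003, 0.003, 0.279]]
```

```bash
python3 -m handwheel '[[[-0.09,0.03,-0.013],[0,0,0.04]],[[-0.18,0.06,-0.013],[0,0,0.085]],[[-0.27,0.09,-0.013],[0,0,0.13]],[[-0.36,0.12,-0.013],[0,0,0.175]],[[-0.45,0.15,-0.013],[0,0,0.22]],[[-0.54,0.18,-0.013],[0,0,0.265]],[[-0.6,0.205,-0.013],[-0.003,0.003,0.279]],[[-0.621,0.214,-0.013],[-0.003,0.003,0.279]],[[-0.621,0.214,-0.013],[-0.003,0.003,0.279]],[[-0.621,0.214,-0.013],[-0.003,0.003,0.279]]]'
python3 - <<'E'
from h import *
from rig import *
for n in ("top","side"):
    p=camera_params(n); im,d=get_image(n); np.savez(f"pics/{n}1.npz",im=im,d=d,**p)
p=camera_params("wrist"); im,d=get_image("wrist"); np.savez("pics/w2.npz",im=im,d=d,**p); cv2.imwrite("pics/w2.png",im[:,:,::-1])
W,_,_=cloud("pics/w2.npz"); P=W.reshape(-1,3); ok=(d.ravel()>.05)
Q=P[ok&(np.hypot(P[:,0]-.578,P[:,1]+.387)<.06)&(P[:,2]>.1)&(P[:,2]<.12)]
if len(Q)>9: print(len(Q),cv2.minEnclosingCircle((Q[:,:2]*1000).astype(np.float32)))
rows((.482,-.387,.05,0),(.482,-.387,.036,0)); s=observe(); print(s["position"],s["tool_rot"][:,2])
E
```

```text
time_s: 5.75
position: [0.4815, -0.3854, 0.1899]
tool_rot: [[1.0, -0.0, 0.0], [-0.0, -1.0, -0.0], [0.0, 0.0, -1.0]]
ft_force: [0.1, -0.1, -3.1]
grip_width: 0.0593
gripper_force: 44.4
10049 ((576.7984619140625, -388.2912902832031), 34.81134796142578)
[[0.001, 0.003, 0.281], [0.0, -0.0, -0.0]] 
[[0.001, 0.003, 0.309], [0.0, -0.0, -0.0]] 
[ 0.48165959 -0.38527759  0.19025617] [ 4.82589335e-04 -7.04155579e-04 -9.99999636e-01]
```

View pics/w2.png

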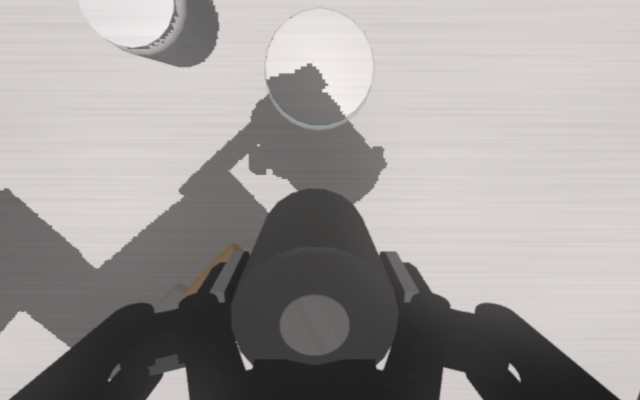

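The wrist view shows the glass jar (320,68, cap 110 mm high) ahead of the held drum, tin upper left (130,10), brush at left clear of the fingers. Lower the drum.

```bash
python3 -m handwheel '[[[0.001,0.005,0.08],[0,0,0]],[[0.001,0.005,0.16],[0,0,0]],[[0.001,0.005,0.23],[0,0,0]],[[0.001,0.005,0.27],[0,0,0]],[[0.001,0.005,0.29],[0,0,0]],[[0.001,0.005,0.298],[0,0,0]],[[0.001,0.005,0.303],[0,0,0]],[[0.001,0.005,0.303],[0,0,0]]]'
python3 -m handwheel '[[[0,0,0.003],[0,0,0]],[[0,0,0.006],[0,0,0]],[[0,0,0.006],[0,0,0]]]'
```

```text
time_s: 6.7
position: [0.4819, -0.3895, 0.0395]
tool_rot: [[1.0, -0.003, 0.001], [-0.003, -1.0, -0.002], [0.001, 0.002, -1.0]]
ft_force: [-0.0, -0.2, -1.7]
grip_width: 0.0592
gripper_force: 44.6
time_s: 7.0
position: [0.4815, -0.3894, 0.0358]
tool_rot: [[1.0, -0.003, 0.001], [-0.003, -1.0, -0.001], [0.001, 0.001, -1.0]]
ft_force: [-0.9, 0.9, -2.4]
grip_width: 0.0591
gripper_force: 44.6
```

Not in contact yet; step down a little more.

```bash
python3 -m handwheel '[[[0,0,0.004],[0,0,0]],[[0,0,0.004],[0,0,0]]]'
python3 -m handwheel '[[[0,0,0.004],[0,0,0]],[[0,0,0.004],[0,0,0]]]'

```

```text
time_s: 7.2
position: [0.4817, -0.3895, 0.0351]
tool_rot: [[1.0, -0.003, 0.001], [-0.003, -1.0, -0.002], [0.001, 0.002, -1.0]]
ft_force: [-1.6, 3.3, 9.4]
grip_width: 0.0591
gripper_force: 45.5
time_s: 7.4
position: [0.4817, -0.3895, 0.0351]
tool_rot: [[1.0, -0.003, 0.002], [-0.003, -1.0, -0.003], [0.002, 0.003, -1.0]]
ft_force: [-7.1, 6.5, 24.7]
grip_width: 0.0593
gripper_force: 46.9
```

```bash
python3 -m handwheel '[[[0,0,-0.004],[0,0,0]],[[0,0,-0.004],[0,0,0]],[[0,0,-0.004],[0,0,0]],[[0,0,-0.004],[0,0,0]],[[0,0,-0.004],[0,0,0]],[[0,0,-0.04],[0,0,0]],[[0,0,-0.1],[0,0,0]],[[0,0,-0.2],[0,0,0]],[[0,0,-0.3],[0,0,0]],[[0,0,-0.36],[0,0,0]]]' 1
python3 - <<'E'
from h import *
rows((.45,.0,.2,20)); print()
rows((.430,.175,.2,112.8),start=(.45,0,.2,20))
rows((.430,.175,.2,-67.2),start=(.45,0,.2,20))
E
```

```text
time_s: 8.4
position: [0.4819, -0.3897, 0.2157]
tool_rot: [[1.0, -0.003, 0.004], [-0.003, -1.0, -0.005], [0.004, 0.005, -1.0]]
ft_force: [-0.9, 0.0, 0.1]
grip_width: 0.0856
gripper_force: 0.0
[[-0.066, -0.779, 0.028], [0.002, -0.001, -0.112]] 

[[0.082, -0.343, 0.0], [-0.0, -0.0, -0.516]] 
[[0.082, -0.343, 0.0], [0.0, 0.0, 0.484]]
```

```bash
python3 -m handwheel '[[[-0.01,-0.1,0.028],[0,0,-0.045]],[[-0.02,-0.2,0.028],[0,0,-0.09]],[[-0.03,-0.3,0.028],[0,0,-0.135]],[[-0.04,-0.4,0.028],[0,0,-0.18]],[[-0.05,-0.5,0.028],[0,0,-0.225]],[[-0.055,-0.6,0.028],[0,0,-0.27]],[[-0.066,-0.7,0.028],[0,0,-0.31]],[[-0.066,-0.779,0.028],[0,0,-0.35]],[[-0.066,-0.779,0.028],[0,0,-0.35]],[[-0.066,-0.779,0.028],[0,0,-0.35]]]' 0.6
python3 - <<'E'
from h import *
from rig import *
p=camera_params("wrist"); im,d=get_image("wrist"); np.savez("pics/w3.npz",im=im,d=d,**p)
W,_,_=cloud("pics/w3.npz"); P=W.reshape(-1,3)
Q=P[(d.ravel()>.05)&(P[:,2]>.035)&(P[:,2]<.056)&(abs(P[:,0]-.466)<.09)&(abs(P[:,1]-.09)<.09)]
print(len(Q),rect(Q))
rows((.4256,.1877,.15,112.8),(.4256,.1877,.010,112.8))
E
```

```text
time_s: 9.4
position: [0.4496, 0.0008, 0.1973]
tool_rot: [[0.456, 0.89, 0.001], [0.89, -0.456, -0.001], [-0.001, 0.001, -1.0]]
ft_force: [0.7, -0.4, 0.8]
grip_width: 0.0511
gripper_force: 0.0
19603 (array([466.2,  92.1]), array([ 90.2, 150. ]), 22.6)
[[0.312, -0.215, 0.094], [0.0, 0.0, -0.278]] 
[[0.312, -0.215, 0.374], [0.0, 0.0, -0.278]]
```

```bash
python3 -m handwheel '[[[0.08,-0.05,0.03],[0,0,-0.045]],[[0.16,-0.11,0.06],[0,0,-0.09]],[[0.24,-0.16,0.094],[0,0,-0.135]],[[0.312,-0.215,0.094],[0,0,-0.18]],[[0.312,-0.215,0.094],[0,0,-0.225]],[[0.312,-0.215,0.13],[0,0,-0.27]],[[0.312,-0.215,0.2],[0,0,-0.278]],[[0.312,-0.215,0.29],[0,0,-0.278]],[[0.312,-0.215,0.365],[0,0,-0.278]],[[0.312,-0.215,0.374],[0,0,-0.278]]]'
python3 -m handwheel '[[[0,0,0],[0,0,0]]]'
python3 - <<'E'
from h import *
u=np.array([np.cos(np.radians(112.6)),np.sin(np.radians(112.6))])
c=np.array([.4662,.0921])
e=lambda L:(*(c+u*(.075+L)),.010,112.6)
rows(e(.018),e(.008),e(-.0718+.011+.0)) 
E
```

```text
time_s: 10.45
position: [0.4241, 0.1864, 0.0069]
tool_rot: [[-0.386, 0.923, -0.007], [0.923, 0.386, -0.002], [0.001, -0.007, -1.0]]
ft_force: [0.8, -0.3, 1.0]
grip_width: 0.0512
gripper_force: 0.0
time_s: 10.55
position: [0.4258, 0.1872, 0.01]
tool_rot: [[-0.387, 0.922, -0.001], [0.922, 0.387, -0.001], [-0.001, -0.001, -1.0]]
ft_force: [-0.6, -0.0, -0.3]
grip_width: 0.0512
gripper_force: 0.0
[[-0.021, 0.001, 0.0], [-0.0, 0.0, 0.001]] 
[[-0.041, 0.001, 0.0], [-0.0, 0.0, 0.001]] 
[[-0.178, 0.001, 0.0], [-0.0, 0.0, 0.001]]
```

```bash
python3 -m handwheel '[[[-0.02,0.001,0],[0,0,0.001]],[[-0.034,0.001,0],[0,0,0.001]],[[-0.045,0.001,0],[0,0,0.001]],[[-0.06,0.001,0],[0,0,0.001]],[[-0.075,0.001,0],[0,0,0.001]],[[-0.09,0.001,0],[0,0,0.001]],[[-0.105,0.001,0],[0,0,0.001]],[[-0.12,0.001,0],[0,0,0.001]]]'
python3 -m handwheel '[[[-0.015,0,0],[0,0,0]],[[-0.03,0,0],[0,0,0]],[[-0.045,0,0],[0,0,0]],[[-0.06,0,0],[0,0,0]],[[-0.072,0,0],[0,0,0]],[[-0.08,0,0],[0,0,0]],[[-0.08,0,0],[0,0,0]]]'
python3 -m handwheel '[[[0.02,0,0],[0,0,0]],[[0.08,0,0],[0,0,0]],[[0.08,0,-0.15],[0,0,0]],[[0.08,0,-0.25],[0,0,0]],[[0.08,0,-0.35],[0,0,0]],[[0.08,0,-0.4],[0,0,0]],[[0.08,0,-0.4],[0,0,0]]]'
cat >> h.py <<'E'
def blk(f):
    from rig import get_image,camera_params
    p=camera_params("wrist"); im,d=get_image("wrist"); np.savez(f,im=im,d=d,**p); cv2.imwrite(f[:-1-2]+"png",im[:,:,::-1])
    W,_,_=cloud(f); P=W.reshape(-1,3); h=cv2.cvtColor(im,cv2.COLOR_RGB2HSV).reshape(-1,3)
    Q=P[(d.ravel()>.05)&(P[:,2]>.035)&(P[:,2]<.056)&((h[:,0]<15)|(h[:,0]>170))&(h[:,1]>70)]
    print(len(Q),rect(Q),Q[:,:2].min(0),Q[:,:2].max(0))
E
python3 -c "
from h import *
blk('pics/w4.npz')"
```

```text
time_s: 11.35
position: [0.4492, 0.1324, 0.0101]
tool_rot: [[-0.386, 0.923, 0.0], [0.923, 0.386, -0.001], [-0.001, -0.0, -1.0]]
ft_force: [-1.7, 2.2, 2.0]
grip_width: 0.0515
gripper_force: 1.6
time_s: 12.05
position: [0.4648, 0.0954, 0.0101]
tool_rot: [[-0.385, 0.923, 0.001], [0.923, 0.385, -0.001], [-0.001, 0.0, -1.0]]
ft_force: [0.4, 0.2, 1.2]
grip_width: 0.0514
gripper_force: 0.0
time_s: 12.75
position: [0.4508, 0.1341, 0.2162]
tool_rot: [[-0.387, 0.922, 0.013], [0.922, 0.387, -0.001], [-0.005, 0.011, -1.0]]
ft_force: [0.1, 0.5, -0.7]
grip_width: 0.0515
gripper_force: 0.0
9345 (array([495.9,  16.4]), array([ 88., 149.]), 22.6) [ 0.42799093 -0.06760622] [0.56398887 0.09432798]
```

The rest slid straight to about (496,16) mm at 22.6°. Now move the open fingers to its near long face.

```bash
python3 -c "
from h import *
rows((.4304,-.0108,.2,22.6))"
```

```text
[[-0.252, -0.147, 0.026], [0.002, -0.001, 0.501]]
```

```bash
python3 -m handwheel '[[[-0.05,-0.03,0.026],[0,0,0.045]],[[-0.1,-0.06,0.026],[0,0,0.09]],[[-0.15,-0.09,0.026],[0,0,0.135]],[[-0.2,-0.12,0.026],[0,0,0.18]],[[-0.252,-0.147,0.026],[0,0,0.225]],[[-0.252,-0.147,0.026],[0,0,0.27]],[[-0.252,-0.147,0.026],[0,0,0.315]],[[-0.252,-0.147,0.026],[0,0,0.36]],[[-0.252,-0.147,0.026],[0,0,0.405]],[[-0.252,-0.147,0.026],[0,0,0.45]]]' 0.9
python3 -m handwheel '[[[0,0,0],[0,0,0.045]],[[0,0,0],[0,0,0.051]],[[0,0,0],[0,0,0.051]]]'
python3 -c "
from h import *
blk('pics/w5.npz')
rows((.4304,-.0108,.005,22.6))"
```

```text
time_s: 13.8
position: [0.429, -0.0108, 0.1958]
tool_rot: [[0.854, 0.521, -0.003], [0.521, -0.854, -0.0], [-0.002, -0.001, -1.0]]
ft_force: [0.4, 0.0, 0.3]
grip_width: 0.077
gripper_force: 0.0
time_s: 14.1
position: [0.4293, -0.0111, 0.1964]
tool_rot: [[0.923, 0.386, -0.001], [0.386, -0.923, -0.0], [-0.001, -0.0, -1.0]]
ft_force: [0.8, -0.7, -0.0]
grip_width: 0.077
gripper_force: 0.0
18672 (array([496.7,  15.7]), array([ 88.4, 148.3]), 22.7) [ 0.42824029 -0.06719178] [0.56499149 0.10054333]
[[0.003, 0.0, 0.383], [0.0, 0.0, 0.001]]
```

```bash
ls pics; python3 - <<'E'
from h import *
z=np.load('pics/w5.npz'); cv2.imwrite('pics/w5v.png',z['im'][:,:,::-1])
E
```

```text
crop1.png
side0.npz
side0.png
side1.npz
top0.npz
top0.png
top1.npz
w1.npz
w1.png
w2.npz
w2.png
w3.npz
w4.npz
w4.png
w5.npz
w5.png
```

View pics/w5v.png

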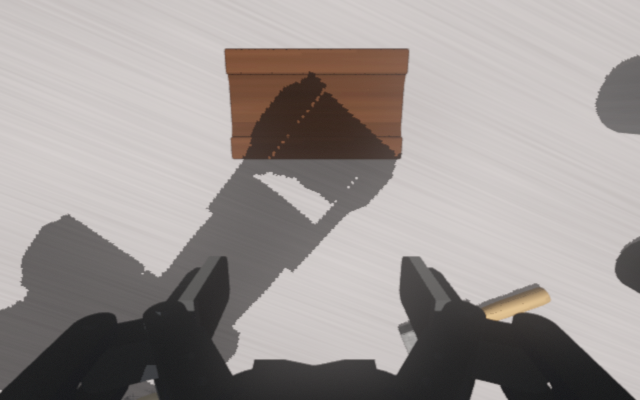

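The rest (317,105) is square to and centred on the fingers, brush well clear at (515,300). Descend and plan the arc push.

```bash
python3 -m handwheel '[[[0.003,0,0.1],[0,0,0.001]],[[0.003,0,0.19],[0,0,0.001]],[[0.003,0,0.28],[0,0,0.001]],[[0.003,0,0.35],[0,0,0.001]],[[0.003,0,0.383],[0,0,0.001]],[[0.003,0,0.383],[0,0,0.001]],[[0.003,0,0.383],[0,0,0.001]]]'
python3 - <<'E'
from h import *
from rig import observe
c0=np.array([.4967,.0160]); c1=np.array([.6820,.0636]); n=lambda t:np.array([np.cos(np.radians(t)),np.sin(np.radians(t))])
t0,t1=22.6,6.45
ts=np.linspace(0,1,201); d=np.array([n(t0+(t1-t0)*x) for x in ts]); A=np.vstack([[0,0],np.cumsum((d[1:]+d[:-1])/2,0)/200])
L=np.linalg.norm(c1-c0)/np.linalg.norm(A[-1]); A=A*L; err=c1-c0-A[-1]; print("L,err",L,err)
def pose(x):
    i=int(round(x*200)); th=t0+(t1-t0)*x; return (*(c0+A[i]+err*x-.055*n(th)),.005,th)
print(observe()["position"])
print("precontact"); rows((*(c0-.056*n(t0)),.005,t0))
for k in range(2):
    a=k*.5; print("call from",a); rows(*[pose(a+.05*(j+1)) for j in range(10)],start=pose(a))
E
```

```text
time_s: 14.85
position: [0.4314, -0.011, 0.0061]
tool_rot: [[0.924, 0.381, 0.0], [0.381, -0.924, -0.001], [0.0, 0.001, -1.0]]
ft_force: [1.3, 0.5, 0.4]
grip_width: 0.0767
gripper_force: 0.0
L,err 0.19195094679499755 [ 9.86882223e-05 -3.82539697e-04]
[ 0.4314072  -0.0110285   0.00605597]
precontact
[[0.029, 0.0, 0.002], [0.0, -0.0, -0.001]] 
call from 0.0
[[0.019, -0.001, 0.0], [0.0, 0.0, 0.004]] 
[[0.038, -0.002, 0.0], [0.0, 0.0, 0.009]] 
[[0.058, -0.003, 0.0], [0.0, 0.0, 0.013]] 
[[0.077, -0.004, 0.0], [0.0, 0.0, 0.018]] 
[[0.096, -0.004, 0.0], [0.0, 0.0, 0.022]] 
[[0.115, -0.004, 0.0], [0.0, 0.0, 0.027]] 
[[0.135, -0.004, 0.0], [0.0, 0.0, 0.031]] 
[[0.154, -0.003, 0.0], [0.0, 0.0, 0.036]] 
[[0.173, -0.003, 0.0], [0.0, 0.0, 0.04]] 
[[0.192, -0.002, 0.0], [0.0, 0.0, 0.045]] 
call from 0.5
[[0.019, -0.001, 0.0], [0.0, 0.0, 0.004]] 
[[0.038, -0.002, 0.0], [0.0, 0.0, 0.009]] 
[[0.058, -0.003, 0.0], [0.0, 0.0, 0.013]] 
[[0.077, -0.004, 0.0], [0.0, 0.0, 0.018]] 
[[0.096, -0.004, 0.0], [0.0, 0.0, 0.022]] 
[[0.115, -0.004, 0.0], [0.0, 0.0, 0.027]] 
[[0.135, -0.004, 0.0], [0.0, 0.0, 0.031]] 
[[0.154, -0.003, 0.0], [0.0, 0.0, 0.036]] 
[[0.173, -0.003, 0.0], [0.0, 0.0, 0.04]] 
[[0.192, -0.002, 0.0], [0.0, 0.0, 0.045]]
```

```bash
python3 -m handwheel '[[[0.012,0,0.001],[0,0,-0.001]],[[0.022,0,0.001],[0,0,-0.001]],[[0.029,0,0.001],[0,0,-0.001]],[[0.029,0,0.001],[0,0,-0.001]]]'
python3 -m handwheel '[[[0.015,-0.001,0],[0,0,0.004]],[[0.036,-0.002,0],[0,0,0.009]],[[0.058,-0.003,0],[0,0,0.013]],[[0.077,-0.004,0],[0,0,0.018]],[[0.096,-0.004,0],[0,0,0.022]],[[0.115,-0.004,0],[0,0,0.027]],[[0.135,-0.004,0],[0,0,0.031]],[[0.154,-0.003,0],[0,0,0.036]],[[0.173,-0.003,0],[0,0,0.04]],[[0.192,-0.002,0],[0,0,0.045]]]'
python3 -c "
from h import *
blk('pics/w6.npz')
from rig import observe; s=observe(); print(s['position'],s['ft_force'])"
```

```text
time_s: 15.25
position: [0.4453, -0.0054, 0.0057]
tool_rot: [[0.924, 0.383, 0.002], [0.383, -0.924, -0.001], [0.001, 0.002, -1.0]]
ft_force: [-0.2, 0.6, -0.2]
grip_width: 0.0767
gripper_force: 0.0
time_s: 16.25
position: [0.5336, 0.0325, 0.0052]
tool_rot: [[0.969, 0.248, 0.0], [0.248, -0.969, -0.001], [0.0, 0.001, -1.0]]
ft_force: [-2.3, -0.7, 1.6]
grip_width: 0.0767
gripper_force: 1.4
139409 (array([583.8,  44.4]), array([ 96.5, 150.6]), 14.3) [ 0.52654939 -0.03557712] [0.64915088 0.12906636]
[0.53520662 0.0326457  0.00535054] [ 0.59078391  0.0016443  -0.1622504 ]
```

```bash
python3 -m handwheel '[[[0.019,-0.001,0],[0,0,0.004]],[[0.038,-0.002,0],[0,0,0.009]],[[0.058,-0.003,0],[0,0,0.013]],[[0.077,-0.004,0],[0,0,0.018]],[[0.096,-0.004,0],[0,0,0.022]],[[0.115,-0.004,0],[0,0,0.027]],[[0.135,-0.004,0],[0,0,0.031]],[[0.154,-0.003,0],[0,0,0.036]],[[0.17,-0.003,0],[0,0,0.042]],[[0.17,-0.003,0],[0,0,0.045]]]'
python3 - <<'E'
from h import *
from rig import *
s=observe(); print(s['position'],s['ft_force'],np.degrees(np.arctan2(s['tool_rot'][1,0],s['tool_rot'][0,0])))
for n in ("top","wrist"):
    p=camera_params(n); im,d=get_image(n); np.savez(f"pics/{n}7.npz",im=im,d=d,**p)
    W,_,_=cloud(f"pics/{n}7.npz"); P=W.reshape(-1,3); h=cv2.cvtColor(im,cv2.COLOR_RGB2HSV).reshape(-1,3)
    m=(d.ravel()>.05)&(P[:,2]>.035)&(P[:,2]<.056)&(abs(P[:,0]-.67)<.1)&(abs(P[:,1]-.06)<.1)&((h[:,0]<15)|(h[:,0]>170))&(h[:,1]>70)
    M=cv2.morphologyEx(m.reshape(400,640).astype(np.uint8),cv2.MORPH_OPEN,np.ones((3,3))); Q=P[M.ravel()>0]; print(n,len(Q),rect(Q),Q[:,0].max())
cv2.imwrite("pics/t7.png",cv2.resize(np.hstack([np.load("pics/top7.npz")["im"][80:300,130:500],im[:220,:370]*0+im[::2,::2][:200,:].repeat(1,0)[:200,:320].__class__((220,370,3),np.uint8)*0])[:,:370,::-1],(740,440)))
E
```

```text
time_s: 17.3
position: [0.6161, 0.0549, 0.0054]
tool_rot: [[0.994, 0.109, 0.002], [0.109, -0.994, -0.001], [0.002, 0.001, -1.0]]
ft_force: [-0.3, -0.0, -0.6]
grip_width: 0.0771
gripper_force: 0.0
[0.6161389  0.05490198 0.00535153] [-0.32933904 -0.02399866 -0.64897701] 6.2445812830531775
top 194 (array([711.5,  32.9]), array([18.2, 81.2]), 3.2) 0.7219123286470477
wrist 137665 (array([671.2,  61.2]), array([ 87.4, 150.2]), 6.3) 0.7223370331988995
```

View pics/t7.png

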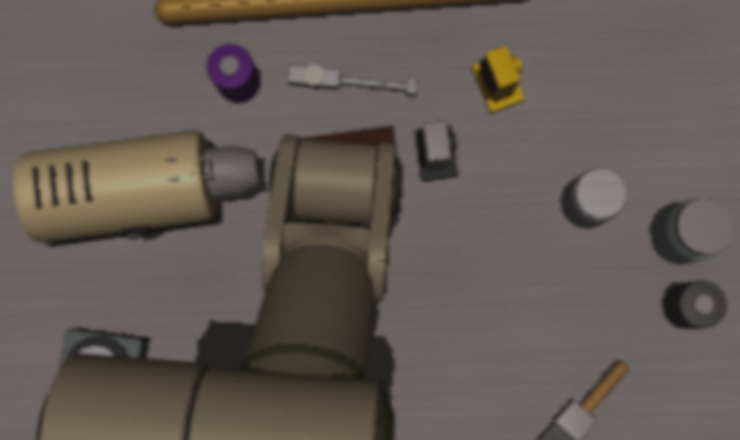

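The rest (340,140 behind the arm) is entering the gap, and the drum stands upright below the jar (700,303). Wrist depth puts the rest 11 mm short: finish the push and back off.

```bash
python3 -m handwheel '[[[0.008,0,0],[0,0,-0.001]],[[0.016,0,0],[0,0,-0.001]],[[0.022,0,0],[0,0,-0.001]],[[0.022,0,0],[0,0,-0.001]]]'
python3 -m handwheel '[[[-0.04,0,0],[0,0,0]],[[-0.1,0,0],[0,0,0]],[[-0.14,0,-0.06],[0,0,0]],[[-0.18,0,-0.15],[0,0,0]],[[-0.2,0,-0.25],[0,0,0]],[[-0.2,0,-0.33],[0,0,0]],[[-0.2,0,-0.4],[0,0,0]],[[-0.2,0,-0.42],[0,0,0]],[[-0.2,0,-0.42],[0,0,0]]]'
python3 - <<'E'
from h import *
from rig import *
p=camera_params("wrist"); im,d=get_image("wrist"); np.savez("pics/w8.npz",im=im,d=d,**p); cv2.imwrite("pics/w8.png",im[:,:,::-1])
W,_,_=cloud("pics/w8.npz"); P=W.reshape(-1,3); h=cv2.cvtColor(im,cv2.COLOR_RGB2HSV).reshape(-1,3)
m=(d.ravel()>.05)&(P[:,2]>.035)&(P[:,2]<.056)&(abs(P[:,0]-.68)<.09)&(abs(P[:,1]-.06)<.09)&((h[:,0]<15)|(h[:,0]>170))&(h[:,1]>70)
Q=P[m]; print(len(Q),rect(Q))
a,b=.68875,-.11312; dv=np.array([b,1])/np.hypot(b,1); mx=np.array([dv[1],-dv[0]]); c=np.array(rect(Q)[0])/1000-[a,0]; print("l,s",c@mx,c@dv)
ok=d.ravel()>.05; s=(P[:,:2]-[a,0])@dv; l=(P[:,:2]-[a,0])@mx; z=P[:,2]
m=ok&(abs(l)<.05)&(s>.172)&(s<.22)&(z>.06)&(z<.12); print("nose l",m.sum(),np.percentile(l[m],[1,50,99]) if m.any() else 0)
m=ok&(abs(l)<.05)&(s<-.03)&(s>-.12)&(z>.08)&(z<.1); print("stop l",m.sum(),np.percentile(l[m],[1,50,99]) if m.any() else 0, s[m].max() if m.any() else 0)
# knob
rows((.4216,.3733,.2,153.5)); rows((.4216,.3733,.2,-26.5)); print(observe()["q"])
E
```

```text
time_s: 17.8
position: [0.6263, 0.0559, 0.0053]
tool_rot: [[0.994, 0.113, 0.001], [0.113, -0.994, -0.001], [0.001, 0.001, -1.0]]
ft_force: [-1.2, 0.0, -0.3]
grip_width: 0.0772
gripper_force: 0.0
time_s: 18.7
position: [0.5269, 0.0448, 0.2165]
tool_rot: [[0.994, 0.113, 0.004], [0.113, -0.994, -0.001], [0.004, 0.002, -1.0]]
ft_force: [0.1, -0.2, -0.6]
grip_width: 0.077
gripper_force: 0.0
10674 (array([661.7,  59.9]), array([ 48.8, 148.5]), 6.4)
l,s -0.0201456286303243 0.06256089950671309
nose l 2750 [-0.03161649 -0.02155347 -0.01111125]
stop l 1410 [-0.02579676 -0.01723977 -0.00901731] -0.0402034241872864
[[-0.134, -0.676, 0.029], [0.0, 0.0, -0.817]] 
[[-0.134, -0.676, 0.029], [0.0, -0.0, 0.183]] 
[-7.95911026e+00  2.03519758e+01  7.94799350e+01 -4.51294706e-02
  8.01340807e+01  7.55614987e+01]
```

View pics/w8.png

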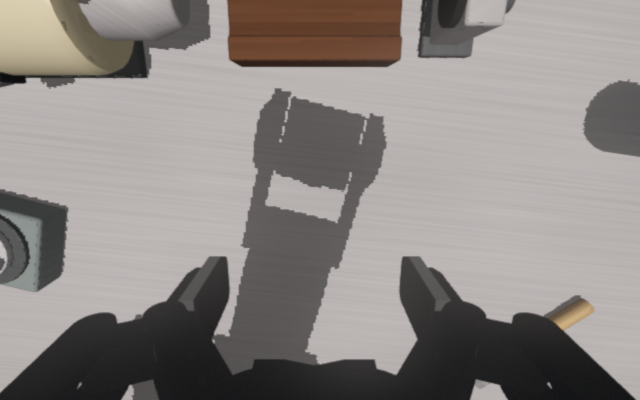

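The rest sits between nose and end stop, near edge parallel (centre within about 1 mm laterally). Now the knob: go above it with tool x along the bar.

```bash
python3 -c "
from h import *
rows((.4216,.3733,.2,63.5))"
```

```text
[[-0.134, -0.676, 0.029], [0.0, 0.0, -0.317]]
```

```bash
python3 -m handwheel '[[[-0.02,-0.09,0.029],[0,0,-0.045]],[[-0.04,-0.18,0.029],[0,0,-0.09]],[[-0.06,-0.27,0.029],[0,0,-0.135]],[[-0.08,-0.36,0.029],[0,0,-0.18]],[[-0.1,-0.45,0.029],[0,0,-0.225]],[[-0.12,-0.54,0.029],[0,0,-0.27]],[[-0.134,-0.62,0.029],[0,0,-0.317]],[[-0.134,-0.676,0.029],[0,0,-0.317]],[[-0.134,-0.676,0.029],[0,0,-0.317]],[[-0.134,-0.676,0.029],[0,0,-0.317]]]' 0.5
python3 - <<'E'
from h import *
from rig import *
for n in ("wrist","top"):
    p=camera_params(n); im,d=get_image(n); np.savez(f"pics/{n}9.npz",im=im,d=d,**p)
    W,_,_=cloud(f"pics/{n}9.npz"); P=W.reshape(-1,3); h=cv2.cvtColor(im,cv2.COLOR_RGB2HSV).reshape(-1,3); ok=d.ravel()>.05
    if n=="wrist":
        near=ok&(np.hypot(P[:,0]-.4216,P[:,1]-.3733)<.09)
        for lo,hi in((.078,.09),(.034,.045)):
            Q=P[near&(P[:,2]>lo)&(P[:,2]<hi)]; print(len(Q),rect(Q),np.median(Q[:,2]) if len(Q) else 0)
        cv2.imwrite("pics/w9.png",im[:,:,::-1])
    else:
        m=ok&(P[:,2]>.035)&(P[:,2]<.056)&(abs(P[:,0]-.68)<.09)&(abs(P[:,1]-.06)<.09)&((h[:,0]<15)|(h[:,0]>170))&(h[:,1]>70)
        Q=P[m]; print("block",len(Q),rect(Q))
        Q=P[ok&(np.hypot(P[:,0]-.482,P[:,1]+.388)<.05)&(P[:,2]>.07)&(P[:,2]<.09)]; print("drum",len(Q),cv2.minEnclosingCircle((Q[:,:2]*1000).astype(np.float32)))
        Q=P[ok&(np.hypot(P[:,0]-.578,P[:,1]+.388)<.05)&(P[:,2]>.1)]; print("jar",len(Q),cv2.minEnclosingCircle((Q[:,:2]*1000).astype(np.float32)))
rows((.4216,.3733,.056,63.5))
E
```

```text
time_s: 19.75
position: [0.4211, 0.373, 0.1985]
tool_rot: [[0.445, 0.896, -0.002], [0.896, -0.445, -0.003], [-0.004, -0.001, -1.0]]
ft_force: [0.6, 0.1, 0.8]
grip_width: 0.0426
gripper_force: 0.0
1157 (array([421.9, 376.3]), array([56. , 13.9]), 63.1) 0.08321054421151386
4283 (array([421.6, 375.9]), array([99.9, 90. ]), 80.5) 0.03946353808760598
block 1913 (array([682.3,  62.2]), array([ 90.5, 146.3]), 6.6)
drum 456 ((483.5656433105469, -389.8248291015625), 30.534326553344727)
jar 635 ((577.7732543945312, -387.9330749511719), 35.094871520996094)
[[0.003, -0.001, 0.287], [-0.0, 0.001, -0.0]]
```

View pics/w9.png

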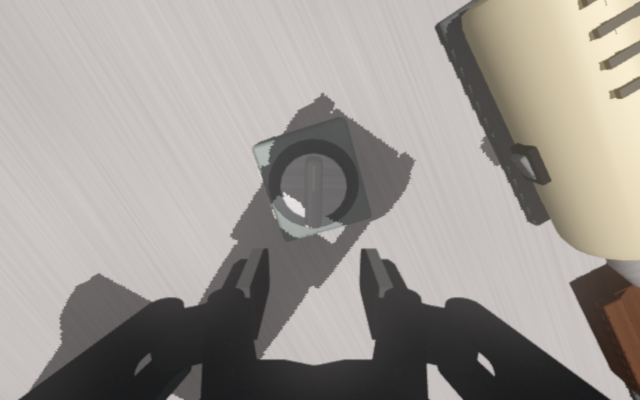

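Wrist view: bar (313,190) is aligned with the tool between the fingers. The top camera also has the rest at (682,62) mm, 6.6°, and the drum upright at (483,−390). Descend, grip, turn.

```bash
python3 -m handwheel '[[[0.005,-0.001,0.09],[0,0,0]],[[0.005,-0.001,0.18],[0,0,0]],[[0.005,-0.001,0.26],[0,0,0]],[[0.005,-0.001,0.285],[0,0,0]],[[0.005,-0.001,0.285],[0,0,0]],[[0.005,-0.001,0.285],[0,0,0]]]'
python3 -m handwheel '[[[0,0,0],[0,0,0]],[[0,0,0],[0,0,0]],[[0,0,0],[0,0,0]],[[0,0,0],[0,0,0]],[[0,0,0],[0,0,0]],[[0,0,0],[0,0,0]]]' 0 40
python3 -m handwheel '[[[0,0,0],[0,0,-0.03]],[[0,0,0],[0,0,-0.065]],[[0,0,0],[0,0,-0.1]],[[0,0,0],[0,0,-0.135]],[[0,0,0],[0,0,-0.17]],[[0,0,0],[0,0,-0.205]],[[0,0,0],[0,0,-0.24]],[[0,0,0],[0,0,-0.275]],[[0,0,0],[0,0,-0.31]],[[0,0,0],[0,0,-0.345]]]'
```

```text
time_s: 20.45
position: [0.4235, 0.3756, 0.0596]
tool_rot: [[0.446, 0.895, 0.003], [0.895, -0.446, 0.0], [0.002, 0.002, -1.0]]
ft_force: [0.5, 0.5, -0.3]
grip_width: 0.0426
gripper_force: 0.0
time_s: 21.05
position: [0.4219, 0.3763, 0.0597]
tool_rot: [[0.445, 0.895, 0.001], [0.895, -0.445, 0.001], [0.002, 0.0, -1.0]]
ft_force: [-6.6, 2.9, 8.4]
grip_width: 0.0133
gripper_force: 39.9
time_s: 22.05
position: [0.4206, 0.3763, 0.0597]
tool_rot: [[-0.587, 0.81, -0.001], [0.81, 0.587, 0.001], [0.002, -0.001, -1.0]]
ft_force: [-11.8, 1.9, 11.9]
grip_width: 0.0131
gripper_force: 40.3
```

```bash
python3 -m handwheel '[[[0,0,0],[0,0,-0.035]],[[0,0,0],[0,0,-0.07]],[[0,0,0],[0,0,-0.105]],[[0,0,0],[0,0,-0.14]],[[0,0,0],[0,0,-0.175]],[[0,0,0],[0,0,-0.205]],[[0,0,0],[0,0,-0.23]],[[0,0,0],[0,0,-0.246]],[[0,0,0],[0,0,-0.25]],[[0,0,0],[0,0,-0.25]]]'
python3 -c "
from rig import *; import numpy as np
s=observe(); print(np.degrees(np.arctan2(s['tool_rot'][1,0],s['tool_rot'][0,0])),s['wrist_torque'])"
```

```text
time_s: 23.05
position: [0.42, 0.3756, 0.0597]
tool_rot: [[-0.987, 0.162, -0.003], [0.162, 0.987, -0.001], [0.003, -0.001, -1.0]]
ft_force: [-13.2, -1.8, 14.0]
grip_width: 0.0132
gripper_force: 40.7
170.68004052518916 [-0.06885408  2.26182451 -0.15063119]
```

```bash
python3 -m handwheel '[[[0,0,0],[0,0,-0.006]],[[0,0,0],[0,0,-0.01]],[[0,0,0],[0,0,-0.01]]]'
python3 -c "
from rig import *; import numpy as np
s=observe(); print(np.degrees(np.arctan2(s['tool_rot'][1,0],s['tool_rot'][0,0])),s['wrist_torque'])"
python3 -m handwheel '[[[0,0,0],[0,0,0]],[[0,0,0],[0,0,0]],[[0,0,0],[0,0,0]],[[0,0,0],[0,0,0]],[[0,0,-0.05],[0,0,0]],[[0,0,-0.12],[0,0,0]],[[0,0,-0.2],[0,0,0]],[[0,0,-0.28],[0,0,0]],[[0,0,-0.3],[0,0,0]],[[0,0,-0.3],[0,0,0]]]' 0.5
python3 -m handwheel '[[[0.08,0,0],[0,0,0]],[[0.16,0,0],[0,0,0]],[[0.16,0,0],[0,0,0]]]'
python3 - <<'E'
from h import *
from rig import *
for n in ("wrist","top"):
    p=camera_params(n); im,d=get_image(n); np.savez(f"pics/{n}10.npz",im=im,d=d,**p)
    W,_,_=cloud(f"pics/{n}10.npz"); P=W.reshape(-1,3); h=cv2.cvtColor(im,cv2.COLOR_RGB2HSV).reshape(-1,3); ok=d.ravel()>.05
    if n=="wrist":
        near=ok&(np.hypot(P[:,0]-.4216,P[:,1]-.3755)<.09)
        for lo,hi in((.078,.09),(.034,.045)):
            Q=P[near&(P[:,2]>lo)&(P[:,2]<hi)]
            if len(Q): print(len(Q),rect(Q))
    else:
        m=ok&(P[:,2]>.035)&(P[:,2]<.056)&(abs(P[:,0]-.68)<.09)&(abs(P[:,1]-.06)<.09)&((h[:,0]<15)|(h[:,0]>170))&(h[:,1]>70)
        Q=P[m]; print("block",len(Q),rect(Q))
        for t,x,y,lo in (("drum",.482,-.388,.07),("jar",.578,-.388,.1),("tin",.623,-.266,.088)):
            Q=P[ok&(np.hypot(P[:,0]-x,P[:,1]-y)<.05)&(P[:,2]>lo)]; print(t,cv2.minEnclosingCircle((Q[:,:2]*1000).astype(np.float32)))
E
```

```text
time_s: 23.35
position: [0.42, 0.3756, 0.0597]
tool_rot: [[-0.991, 0.133, -0.003], [0.133, 0.991, -0.0], [0.003, -0.001, -1.0]]
ft_force: [-14.3, -2.2, 15.1]
grip_width: 0.0137
gripper_force: 47.4
172.3600969550333 [-0.12944243  2.31526496 -1.01344882]
time_s: 24.35
position: [0.4228, 0.3758, 0.2092]
tool_rot: [[-0.991, 0.131, 0.003], [0.131, 0.991, 0.001], [-0.003, 0.001, -1.0]]
ft_force: [0.7, -0.9, -0.1]
grip_width: 0.0426
gripper_force: 0.0
time_s: 24.65
position: [0.3387, 0.3859, 0.2062]
tool_rot: [[-0.992, 0.129, -0.004], [0.129, 0.992, -0.003], [0.003, -0.004, -1.0]]
ft_force: [-0.6, 0.0, 0.6]
grip_width: 0.0425
gripper_force: 0.0
866 (array([420.5, 376.1]), array([14. , 57.1]), 80.6)
3146 (array([420.5, 376.7]), array([98.9, 90.3]), 80.5)
block 1910 (array([682.1,  62.1]), array([ 90.3, 146.9]), 6.7)
drum ((482.94293212890625, -389.5274658203125), 30.082622528076172)
jar ((577.001220703125, -388.7839660644531), 35.289737701416016)
tin ((622.8532104492188, -265.1502685546875), 31.735353469848633)
```

The bar is within 0.1° of the box axis and everything checks out. Handing in.

```bash
python3 -c "
from rig import *
print(close_job())"
```

```text
the job is handed in; nothing more can be done
None
```

I handed the job in at about 25 s of the 72 s allowed, but no verdict came back. By my last camera measurements, the rest is in the gap about 1 mm off the spindle line and parallel to 0.3°, the drum stands about 24 mm in front of the jar, and the knob is at its zero stop; the jar and tin haven't moved, and I didn't re-measure the gauge or brush.

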